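# Refill the dish filler's magazine

### The arm

A 7-joint arm with a two-finger parallel gripper is mounted at the origin on the work surface. World frame = base frame: x ahead of the robot, y to its left, z up, the work surface at z = 0. Lengths are in m, angles in rad, forces in N, time in s.
With the tool pointing down it reaches from about 0.4 to 0.85 m from the base axis. Payload 10.4 kg.
Tool frame: the origin (TCP) lies at the very end of the fingers, on their centre line; the grasp point (between the pads) lies 19 mm behind it (grip_point_offset is the distance from the TCP to the grasp point, in m); z points along the fingers, y is the line along which they close (so a half turn about z gives the same grasp; the last joint's range is limited). The gripper opens to 87 mm and grips with 3 to 60 N. Pads are 19 mm wide; open, the fingers measure 117 mm over their backs; the gripper's body (75 mm by 190 mm) begins 51 mm behind the grasp point.
Start: joints at [-1.163, 0.332, -0.065, 1.46, 0.022, 1.35, -0.088], TCP at [0.261, 0.568, 0.223] pointing down, gripper open.
Joint ranges: [-2.6, 2.6], [-0.5, 2.12], [-1.47, 1.34], [0.16, 2.42], [-1.27, 4.41], [0.06, 2.06], [-2.6, 2.6]. Speed limits (rad/s): [2.22, 2.22, 2.79, 2.79, 3.14, 3.14, 3.14].

### API

Orientations are given as a unit quaternion [x, y, z, w].
In Python, from bench import * gives the robot as it stands.
- The arm moves only by the tool play_rows, never from a script. Its argument "increments" is text: rows parted by semicolons, each of 7 numbers parted by spaces: the turn, a rotation vector about the tool's x, y, z in rad, then the shift along the tool's x, y, z in m, then the opening, from 0 (shut) to 1 (fully open). A call has 1 to 8 rows; each row is the pose to reach, as a shift and turn from the pose commanded when the call began, along the tool's axes at that moment; what a row does not reach only later rows make up. A row lasts 1/10 s, in which the tool goes at most 50 mm and 8.59 degrees, less where a joint would pass 70% of its speed; a pose out of reach is approached as far as the arm can. A call with a gripper value outside its range is refused whole. The fingers move at their own pace and stop on an object; "grip_force" is the grip in N (left out, the last holds). Time passes only in rows, so rows that repeat a pose let the fingers close. It gives the time, the measured TCP pose, the force, the opening and the grip force at its end, in the units of the state.
- read_state(): the state, without advancing time (a new reading comes with each control period).
- camera(name): name is "scene" or "top" or "wrist"; returns a dict with "color" (384x512x3 uint8, red, green, blue), "fx", "fy", "cx", "cy" (pixels), "camera_from_world" (4x4, takes a point from world to camera coordinates); the wrist camera has in their place "mount" (4x4, takes a point from camera to tool coordinates, whose origin is the TCP and whose axes are the flange's). Camera axes: x right, y down, z forward; pixel columns grow to the right and rows downward; lengths in m; the calibration is good to about 2 mm. A picture is of the moment at which its call begins: read the wrist's pose just before it. There is no depth.
- close_job(): hands the job in; it is judged then, once.
The state is a dict: "time": time; "joint_positions": joint angles; "joint_vel": joint speeds; "joint_torque": joint torques, N m; "ee_pos": TCP position; "eef_rot": TCP orientation; "ft_force": force on the tool from outside, world axes, zero at the start; "torque": the same for the moment, N m; "width": finger opening in m; "grip_force": force on a finger pad.
Only numpy, scipy, OpenCV 4.12 (cv2) and the standard library are available. Lean on these libraries where they do the work, as an engineer would, in place of code of your own. Each camera call takes 0.05 s, during which the arm holds its last target. There are 200 camera calls.

### The job

The dish filler's upright infeed magazine is down to its last 60 mm Petri dish. Load the other two 60 mm dishes on top of it, one at a time and lid up: lower each one down the slotted tube, do not let it fall, so that all three lie flat one on the other. Then set the steel follower weight, knob up, gently on top of the stack, let go, and leave the 35 mm dish, the 90 mm dish and the vial where they are.

Things in the scene. Friction and masses are not known exactly. Their poses are not given: they have to be found in the camera images.
- dish_a: lidded clear polystyrene Petri dish, 60 mm in diameter (lid) and 16 mm high; the lid is the 60 mm wide upper 11 mm, the base below it is 56 mm wide. One rigid piece of about 20 g. Origin: centre of the underside; z points up through the lid. It starts flat on the bench, lid up beside other dishes. Either 60 mm dish may go in first.
- dish_b: the second loose dish, like dish_a: 60 mm in diameter, 16 mm high, origin at the centre of the underside, z up; starts flat on the bench, lid up.
- dish_c: the last dish, like dish_a, already lying on the floor of the magazine, lid up; origin at the centre of its underside. Its top is 16 mm above the magazine floor. It stays there.
- follower: the follower weight, about 0.36 kg: a steel disc 60 mm in diameter and 16 mm thick with a 14 mm stem on its centre and an aluminium knob on the stem. The knob is 26 mm in diameter and spans 48 to 62 mm above the underside. Origin: centre of the underside; z points up through the knob. It starts on the bench, knob up.
- magazine_floor (a point): centre of the infeed magazine's floor, on the tube's axis, 83 mm above the bench; z up. The tube is steel, upright, 64 mm bore, 69 mm outside, 95 mm tall from this floor, on a 94 mm wide flange. Two full-height slots, 41 mm wide, one on its +x and one on its -x side: fingers closing along its x axis can go down them with a dish held between. The filler is fixed; the point turns with it.
- magazine_mouth (a point): centre of the magazine's open top, 95 mm above its floor, same axes. The top 12 mm flare out from the 64 mm bore to a mouth of about 76 mm.
- filler_hood (a point): centre of the top of the filler's white filling hood (150 mm along the point's x, 120 mm along y), 145 mm above the bench. A pump and a dispensing arm on it reach 235 mm. The filler is a white housing 200 mm (x) by 300 mm (y), its deck 75 mm above the bench, with the magazine at its -y end; the hood begins 95 mm from the tube's axis. Keep clear of it.
- small_dish: a 35 mm Petri dish, 12 mm high, lid up on the bench, origin at the centre of its underside. Not part of the job: leave it.
- large_dish: a 90 mm Petri dish, 16 mm high, lid up on the bench, origin at the centre of its underside. Not part of the job: leave it.
- vial: a glass vial with a black cap, 28 mm in diameter and 61 mm high, standing on the bench, origin at the centre of its underside. Leave it.
Things that resemble listed ones, but are neither listed nor needed, are in the scene too. What is shaped like the dish_a but brown or purple is not meant.

How it is judged:
On the way, in this order (a step that is already met when the one before it is completed fails the run):
1. one of the two loose 60 mm dishes lies flat, lid up, on the dish in the magazine, let go and at rest (horizontal distance between dish_c and magazine_floor below 0.005 m and z of dish_c in the frame of magazine_floor between -0.004 and 0.004 m and angle between dish_c's own z axis and vertical below 0.07 rad and ((horizontal distance between dish_a and magazine_floor below 0.005 m and z of dish_a in the frame of magazine_floor between 0.012 and 0.02 m and angle between dish_a's own z axis and vertical below 0.07 rad and linear speed of dish_a below 0.02 m/s) or (horizontal distance between dish_b and magazine_floor below 0.005 m and z of dish_b in the frame of magazine_floor between 0.012 and 0.02 m and angle between dish_b's own z axis and vertical below 0.07 rad and linear speed of dish_b below 0.02 m/s)) and contact force between the fingers and dish_a below 0.05 N and contact force between the fingers and dish_b below 0.05 N), for 0.2 s.
2. both lie flat in the magazine one on the other, lids up, let go and at rest (horizontal distance between dish_c and magazine_floor below 0.005 m and z of dish_c in the frame of magazine_floor between -0.004 and 0.004 m and angle between dish_c's own z axis and vertical below 0.07 rad and (((horizontal distance between dish_a and magazine_floor below 0.005 m and z of dish_a in the frame of magazine_floor between 0.012 and 0.02 m and angle between dish_a's own z axis and vertical below 0.07 rad and linear speed of dish_a below 0.02 m/s) and (horizontal distance between dish_b and magazine_floor below 0.005 m and z of dish_b in the frame of magazine_floor between 0.028 and 0.036 m and angle between dish_b's own z axis and vertical below 0.07 rad and linear speed of dish_b below 0.02 m/s)) or ((horizontal distance between dish_b and magazine_floor below 0.005 m and z of dish_b in the frame of magazine_floor between 0.012 and 0.02 m and angle between dish_b's own z axis and vertical below 0.07 rad and linear speed of dish_b below 0.02 m/s) and (horizontal distance between dish_a and magazine_floor below 0.005 m and z of dish_a in the frame of magazine_floor between 0.028 and 0.036 m and angle between dish_a's own z axis and vertical below 0.07 rad and linear speed of dish_a below 0.02 m/s))) and contact force between the fingers and dish_a below 0.05 N and contact force between the fingers and dish_b below 0.05 N), for 0.2 s.
At the end, for the whole second after the job is handed in: All three 60 mm dishes lie flat (within 4 degrees), lid up, one on the other in the magazine, the first on its floor, and the follower weight stands knob up on the topmost: undersides 0, 16, 32 and 48 mm above the magazine floor, each within 4 mm, each within 5 mm of the tube's axis, at rest (horizontal distance between each of dish_c, follower and magazine_floor below 0.005 m and z of dish_c in the frame of magazine_floor between -0.004 and 0.004 m and angle between each of dish_c, follower's own z axis and vertical below 0.07 rad and (((horizontal distance between dish_a and magazine_floor below 0.005 m and z of dish_a in the frame of magazine_floor between 0.012 and 0.02 m and angle between dish_a's own z axis and vertical below 0.07 rad and linear speed of dish_a below 0.02 m/s) and (horizontal distance between dish_b and magazine_floor below 0.005 m and z of dish_b in the frame of magazine_floor between 0.028 and 0.036 m and angle between dish_b's own z axis and vertical below 0.07 rad and linear speed of dish_b below 0.02 m/s)) or ((horizontal distance between dish_b and magazine_floor below 0.005 m and z of dish_b in the frame of magazine_floor between 0.012 and 0.02 m and angle between dish_b's own z axis and vertical below 0.07 rad and linear speed of dish_b below 0.02 m/s) and (horizontal distance between dish_a and magazine_floor below 0.005 m and z of dish_a in the frame of magazine_floor between 0.028 and 0.036 m and angle between dish_a's own z axis and vertical below 0.07 rad and linear speed of dish_a below 0.02 m/s))) and z of follower in the frame of magazine_floor between 0.044 and 0.052 m and linear speed of follower below 0.02 m/s); the robot touches nothing.
It fails at once if a dish or the weight falls down the tube (faster than 0.7 m/s inside it, a free fall of about 25 mm) ((horizontal distance between dish_a and magazine_floor below 0.02 m and z of dish_a in the frame of magazine_floor between -0.005 and 0.09 m and linear speed of dish_a above 0.7 m/s) or (horizontal distance between dish_b and magazine_floor below 0.02 m and z of dish_b in the frame of magazine_floor between -0.005 and 0.09 m and linear speed of dish_b above 0.7 m/s) or (horizontal distance between follower and magazine_floor below 0.02 m and z of follower in the frame of magazine_floor between -0.005 and 0.09 m and linear speed of follower above 0.7 m/s)).
It fails at once if the 35 mm dish, the 90 mm dish or the vial is shifted by more than 30 mm (distance of any of small_dish, large_dish, vial from where it was at the start of the episode above 0.03 m).
It also fails if it takes over 72 s, if anything falls off the work surface, if the arm or the gripper's body presses on something with over 40 N, if the wrist force passes 120 N, or if a joint passes its speed limit or range.

## Working session

There is one attempt and no reset: what is moved stays moved. The work goes in short steps, Python scripts to look and compute and a tool call to move; the robot and the scene stay as the last step left them, time stands still between calls to the robot, and variables do not carry over. Pictures are saved under pics/ and viewed, at most 10 in all, crops included, and the job is handed in when it is done.

Besides the shell and the picture viewer there is one more tool, called after "Request:" in YAML: its name, and indented under it one key for each argument. play_rows: Moves the arm, as the interface text tells. Its arguments: {"type":"object","properties":{"increments":{"type":"string"},"grip_force":{"type":"number"}},"required":["increments"]}

```bash
ls; mkdir -p pics
python3 - <<'E'
from bench import *
import cv2,numpy as np
s=read_state(); print({k:np.round(v,4).tolist() for k,v in s.items()})
for n in ("top","scene"):
    c=camera(n); cv2.imwrite(f"pics/{n}0.png",c["color"][:,:,::-1]); np.savez(f"{n}0.npz",**c)
    print(n,c["fx"],c["fy"],c["cx"],c["cy"],np.round(c["camera_from_world"],3).tolist())
E
```

```text
pics
{'time': 0.0, 'joint_positions': [-1.1627, 0.3329, -0.0647, 1.461, 0.0216, 1.3499, -0.0885], 'joint_vel': [-0.0017, -0.0012, -0.0006, -0.0005, -0.0006, 0.0011, 0.0015], 'joint_torque': [-0.0, -62.3264, 0.0246, -38.9887, -0.0613, 0.04, 0.0001], 'ee_pos': [0.2608, 0.5676, 0.2217], 'eef_rot': [0.2137, 0.9769, -0.0007, -0.0001], 'ft_force': [0.5803, 0.3654, 0.3029], 'torque': [-0.0402, 0.0245, -0.014], 'grip_force': 0.0, 'width': 0.087}
top 381.70906844030895 381.70906844030895 255.74575335342297 187.78168514695844 [[-0.029, -0.999, 0.015, -0.06], [-0.98, 0.025, -0.195, 0.519], [0.195, -0.02, -0.981, 0.855], [0.0, 0.0, 0.0, 1.0]]
scene 439.02975054905784 439.02975054905784 253.95621454350209 199.57994470263657 [[0.586, 0.81, 0.01, -0.258], [0.47, -0.33, -0.819, -0.15], [-0.66, 0.485, -0.574, 1.38], [0.0, 0.0, 0.0, 1.0]]
```

View pics/top0.png

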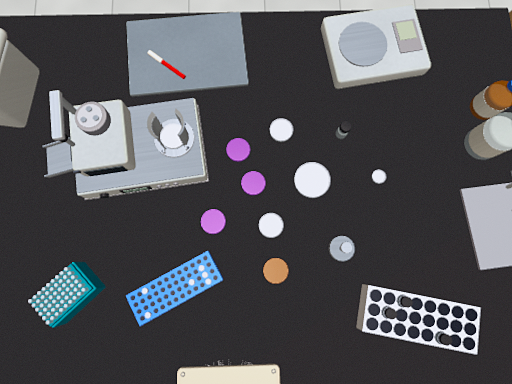

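View pics/scene0.png

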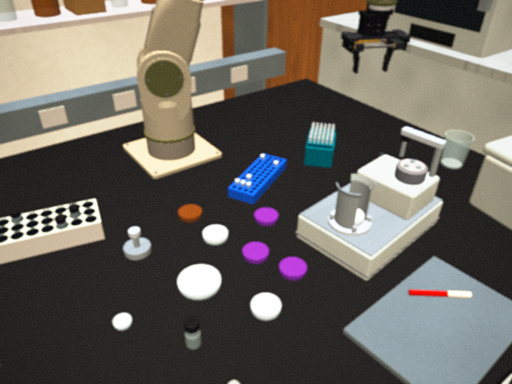

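The top view shows the clear dishes at about (281,129) and (271,225), the 90 mm dish at (312,180), the 35 mm dish at (379,176), the vial at (343,130), the follower at (342,248) and the magazine at (172,133). The scene view agrees with this layout. Next I measure positions by casting rays.

```bash
cat > h.py <<'E'
import numpy as np,cv2
from scipy.spatial.transform import Rotation as R
def rays(c,px,z,M=None):
    """pixels -> world points on plane z; M world_from_camera"""
    if M is None: M=np.linalg.inv(c["camera_from_world"])
    px=np.asarray(px,float).reshape(-1,2)
    d=np.c_[(px[:,0]-c["cx"])/c["fx"],(px[:,1]-c["cy"])/c["fy"],np.ones(len(px))]@M[:3,:3].T
    o=M[:3,3]; return (o+d*((z-o[2])/d[:,2])[:,None])[:,:2]
def wristM(c,s):
    T=np.eye(4);T[:3,:3]=R.from_quat(s["eef_rot"]).as_matrix();T[:3,3]=s["ee_pos"];return T@c["mount"]
def circ(P):
    """least squares circle"""
    A=np.c_[2*P,np.ones(len(P))];x=np.linalg.lstsq(A,(P**2).sum(1),rcond=None)[0]
    return x[:2],np.sqrt(x[2]+x[:2]@x[:2])
E
python3 - <<'E'
from h import *
for n in("top","scene"):
    c=np.load(n+"0.npz");im=c["color"]
    m=((im.min(2)>(150 if n=="top" else 150))).astype(np.uint8)
    for k in cv2.findContours(m,cv2.RETR_EXTERNAL,cv2.CHAIN_APPROX_NONE)[0]:
        a=cv2.contourArea(k)
        if 60<a<2500:
            e=cv2.minEnclosingCircle(k); P=rays(c,k,.016);x,r=circ(P); 
            if r<.06 and .1<x[0]<1: print(n,np.round(e[0]),a,"xy",x.round(4),"diam",round(2*r,4),"sd",np.std(np.linalg.norm(P-x,axis=1)).round(4))
c=np.load("top0.npz")
for nm,p,z in(("follower knob",(347,247),.062),("follower disc",(342,248),.016),("magazine mouth",(170,130),.178),("flange",(174,136),.083)):print(nm,rays(c,p,z).round(3))
print("deck corners",rays(c,[(75,115),(197,98),(207,178),(78,192)],.075).round(3).tolist())
i=cv2.imread("pics/top0.png")[85:205,40:220];cv2.imwrite("pics/mag.png",cv2.resize(i,None,fx=4,fy=4,interpolation=cv2.INTER_CUBIC))
E
```

```text
top [342. 248.] 438.0 xy [ 0.3715 -0.2767] diam 0.0565 sd 0.0007
top [270. 225.] 444.0 xy [ 0.4318 -0.108 ] diam 0.0577 sd 0.0007
top [379. 176.] 132.0 xy [ 0.5461 -0.3824] diam 0.033 sd 0.0007
top [312. 179.] 956.5 xy [ 0.5421 -0.215 ] diam 0.0879 sd 0.0007
top [281. 129.] 389.0 xy [ 0.6746 -0.1433] diam 0.0583 sd 0.0008
top [499. 134.] 794.5 xy [ 0.653  -0.7032] diam 0.0852 sd 0.0048
top [ 55. 114.] 446.5 xy [0.7287 0.4301] diam 0.0877 sd 0.0185
top [155.  55.] 73.5 xy [0.887  0.1825] diam 0.0328 sd 0.0058
scene [122. 320.] 241.0 xy [ 0.555  -0.3873] diam 0.0368 sd 0.0012
scene [266. 304.] 643.0 xy [ 0.68   -0.1467] diam 0.0636 sd 0.0016
scene [198. 279.] 1185.5 xy [ 0.5476 -0.2184] diam 0.0943 sd 0.0018
scene [136. 246.] 290.5 xy [ 0.3755 -0.2799] diam 0.0523 sd 0.008
scene [134. 231.] 95.0 xy [ 0.3215 -0.2634] diam 0.0349 sd 0.0032
scene [215. 232.] 390.5 xy [ 0.4377 -0.1119] diam 0.0665 sd 0.0025
scene [451. 162.] 147.0 xy [0.5589 0.6417] diam 0.0588 sd 0.0016
scene [498. 164.] 106.0 xy [0.6436 0.7538] diam 0.06 sd 0.012
scene [459. 136.] 250.0 xy [0.4698 0.8128] diam 0.0949 sd 0.0109
scene [424. 135.] 324.5 xy [0.4042 0.7168] diam 0.1102 sd 0.0188
scene [322. 132.] 264.5 xy [0.1858 0.4583] diam 0.104 sd 0.0153
follower knob [[ 0.371 -0.278]]
follower disc [[ 0.371 -0.278]]
magazine mouth [[0.619 0.104]]
flange [[0.639 0.115]]
deck corners [[0.7, 0.352], [0.737, 0.062], [0.538, 0.039], [0.513, 0.334]]
```

View pics/mag.png

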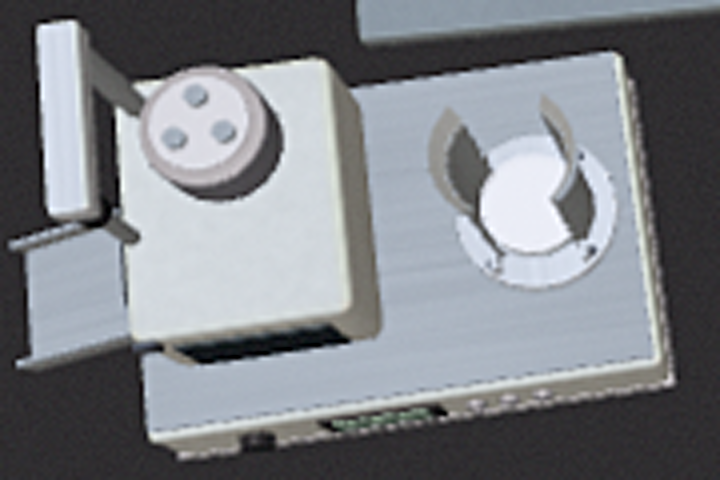

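```bash
cat >> h.py <<'E'
def inc(s,xyz,yaw,pr=True):
    """tool-frame turn & shift from state s to TCP xyz, tool down, tool y at heading yaw (rad)"""
    A=R.from_quat(s["eef_rot"]); y=np.array([np.cos(yaw),np.sin(yaw),0]);z=np.array([0,0,-1.])
    B=R.from_matrix(np.c_[np.cross(y,z),y,z])
    t=(A.inv()*B).as_rotvec(); d=A.inv().apply(np.asarray(xyz)-s["ee_pos"])
    print("turn",t.round(4),"shift",d.round(4),"dist",np.linalg.norm(d).round(3)); return t,d
E
python3 - <<'E'
from bench import *
from h import *
c=np.load("top0.npz")
print("flange",rays(c,(173.9,137.5),.083))
D=rays(c,[(193,98.2),(204.5,174.5),(77.5,193)],.075);print(D)
a=D[0]-D[1];b=D[1]-D[2];print("yaw",np.degrees(np.arctan2(a[1],a[0])),np.degrees(np.arctan2(b[0],-b[1])),np.linalg.norm(a),np.linalg.norm(b))
w=camera("wrist");print(w["mount"].round(3).tolist(),w["fx"],w["cx"],w["cy"])
s=read_state()
inc(s,[s["ee_pos"][0],s["ee_pos"][1],.40],np.radians(6))
inc(s,[.63,.11,.40],np.radians(6))
E
```

```text
flange [[0.63553999 0.11485394]]
[[0.73681412 0.07169834]
 [0.54655028 0.04442462]
 [0.51036283 0.33466625]]
yaw 8.157595424512165 7.106987263628849 0.19220870531614923 0.2924888611527555
[[0.001, -0.955, -0.295, 0.081], [1.0, 0.001, 0.0, 0.0], [-0.0, -0.295, 0.955, -0.162], [0.0, 0.0, 0.0, 1.0]] 267.60752751022466 250.8252813644979 188.05992892039174
turn [-1.0000e-03  6.0000e-04  1.0353e+00] shift [-0.     -0.0002 -0.1781] dist 0.178
turn [-1.0000e-03  6.0000e-04  1.0353e+00] shift [-0.5265 -0.2619 -0.1778] dist 0.614
```

Request:
play_rows:
  increments: "0 0 0.14 0 0 -0.05 1; 0 0 0.28 -0.01 -0.005 -0.1 1; 0 0 0.42 -0.045 -0.022 -0.13 1; 0 0 0.56 -0.085 -0.042 -0.15 1; 0 0 0.7 -0.128 -0.064 -0.165 1; 0 0 0.84 -0.172 -0.085 -0.175 1; 0 0 0.98 -0.216 -0.107 -0.178 1; 0 0 1.009 -0.26 -0.129 -0.178 1"

```text
time: 0.95
ee_pos: [0.4444, 0.3404, 0.4012]
eef_rot: [0.661, 0.75, 0.001, -0.0]
ft_force: [0.5, 0.6, -0.9]
width: 0.0869
grip_force: 0.0
```

Run:
```python
from bench import *
from h import *
s=read_state();print(s["ee_pos"],s["time"],s["joint_positions"]);inc(s,[.635,.11,.40],np.radians(7.5))
```

```text
[0.4443906  0.34040945 0.40123213] 0.95 [-0.92665433  0.1524966   0.2249734   1.31832854 -0.03427282  1.67330757
 -0.58186225]
turn [ 0.0009 -0.0008 -0.005 ] shift [-0.2525  0.1602  0.0012] dist 0.299
```

Request:
play_rows:
  increments: "0 0 0 -0.04 0.026 0 1; 0 0 0 -0.08 0.052 0 1; 0 0 0 -0.12 0.078 0 1; 0 0 0 -0.16 0.104 0 1; 0 0 0 -0.2 0.13 0 1; 0 0 0 -0.24 0.156 0 1; 0 0 0 -0.25 0.16 0 1; 0 0 0 -0.25 0.16 0 1"

```text
time: 1.75
ee_pos: [0.6354, 0.1127, 0.3997]
eef_rot: [0.661, 0.751, -0.001, 0.0]
ft_force: [0.1, -0.1, 0.3]
width: 0.0872
grip_force: 0.0
```

Run:
```python
from bench import *
from h import *
s=read_state();c=camera("wrist");print(s["ee_pos"],s["eef_rot"])
np.savez("w1.npz",M=wristM(c,s),**c);cv2.imwrite("pics/w1.png",cv2.resize(c["color"][:,:,::-1],(768,576),interpolation=cv2.INTER_CUBIC))
```

```text
[0.63535986 0.11274683 0.39970677] [ 6.60825265e-01  7.50539338e-01 -8.16785818e-04  6.18914738e-05]
```

View pics/w1.png

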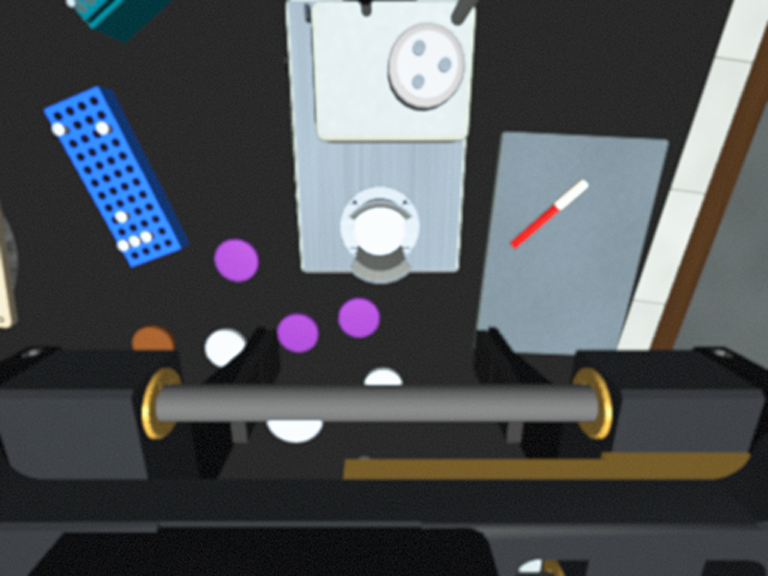

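The wrist view shows the magazine flange near (380,226), with the tube, slots and dish_c at about (380,231) in the ×1.5 picture. The deck is well aligned with the picture's axes. I'll zoom in on it.

Run:
```python
from h import *
c=np.load("w1.npz");i=c["color"][80:195,185:320,::-1]
cv2.imwrite("pics/w1z.png",cv2.resize(i,None,fx=5,fy=5,interpolation=cv2.INTER_CUBIC))
```

```text
(no output)
```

View pics/w1z.png

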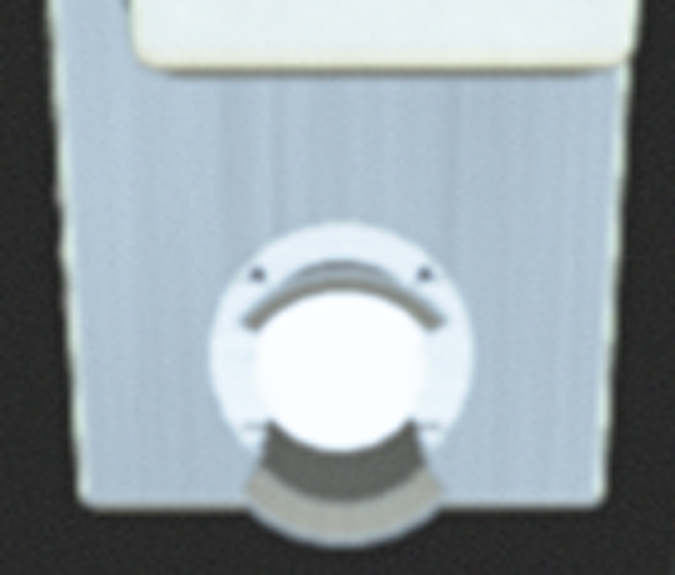

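Run:
```python
from h import *
c=np.load("w1.npz");M=c["M"];im=c["color"][80:195,185:320]
raw=lambda p:np.asarray(p,float)/5+[184.6,79.6]
g=im.min(2).astype(np.uint8); print("dish",im[72,68],"flange",im[70,48],"deck",im[60,30])
m=(g>243).astype(np.uint8)
for k in cv2.findContours(m[45:95],cv2.RETR_EXTERNAL,cv2.CHAIN_APPROX_NONE)[0]:
    if cv2.contourArea(k)>300:
        P=rays(c,k.reshape(-1,2)+[185,125],.099,M);x,r=circ(P);print("dish_c",x.round(4),2*r,np.std(np.linalg.norm(P-x,axis=1)))
F=raw([(342,221),(210,356),(475,356),(225,295),(458,295),(280,237),(405,237),(220,402),(465,402)])
x,r=circ(rays(c,F,.083,M));print("flange",x,2*r)
C=rays(c,raw([(243,325),(443,323),(245,490),(442,488)]),.178,M);print("mouth corners",C.round(4).tolist(),C.mean(0))
v=C[1]-C[0]+C[3]-C[2];print("yaw",np.degrees(np.arctan2(v[1],v[0])))
for z in(.075,):
    L=rays(c,raw([(50,40),(78,490)]),z,M);Q=rays(c,raw([(634,90),(606,490)]),z,M);b=rays(c,raw([(100,506),(590,506)]),z,M)
    for l in(L,Q):d=l[0]-l[1];print("side",np.degrees(np.arctan2(-d[0],d[1])))
    d=b[1]-b[0];print("end",np.degrees(np.arctan2(d[1],d[0])),np.linalg.norm(L[1]-Q[1]))
    print("mid at -y end",(L[1]+Q[1])/2)
```

```text
dish [250 252 254] flange [232 243 250] deck [174 193 206]
dish_c [0.6387 0.1136] 0.05299162816065321 0.0015155963687049593
flange [0.63933314 0.11576777] 0.0947157773267192
mouth corners [[0.6073, 0.1367], [0.664, 0.1446], [0.6132, 0.0882], [0.6711, 0.0963]] [0.63889477 0.11645207]
yaw 7.909376549566766
side 7.543185903887901
side 6.9216675490220485
end 7.327829203878203 0.19875545262831998
mid at -y end [0.64597689 0.06462278]
```

Request:
play_rows:
  increments: "0 0 0 -0.045 0.001 0.01 1; 0 0 0 -0.09 0.002 0.02 1; 0 0 0 -0.135 0.003 0.03 1; 0 0 0 -0.18 0.004 0.04 1; 0 0 0 -0.22 0.005 0.055 1; 0 0 0 -0.25 0.006 0.07 1; 0 0 0 -0.258 0.006 0.08 1; 0 0 0 -0.258 0.006 0.08 1"

```text
time: 2.6
ee_pos: [0.6738, -0.1388, 0.319]
eef_rot: [0.659, 0.752, -0.0, -0.001]
ft_force: [0.4, 0.2, 0.7]
width: 0.0871
grip_force: 0.0
```

```bash
cat > look.py <<'E'
import sys
from bench import *
from h import *
tag=sys.argv[1];z=float(sys.argv[2]) if len(sys.argv)>2 else .016
s=read_state();c=camera("wrist");M=wristM(c,s);np.savez(tag+".npz",M=M,**c);cv2.imwrite(f"pics/{tag}.png",c["color"][:,:,::-1])
print(s["time"],s["ee_pos"].round(4),s["eef_rot"].round(4),s["joint_positions"].round(2))
m=(c["color"].min(2)>150).astype(np.uint8)
for k in cv2.findContours(m,cv2.RETR_EXTERNAL,cv2.CHAIN_APPROX_NONE)[0]:
    if cv2.contourArea(k)>250:
        P=rays(c,k,z,M);x,r=circ(P);sd=np.std(np.linalg.norm(P-x,axis=1))
        if r<.06 and sd<.004: print(cv2.minEnclosingCircle(k)[0],x.round(4),"d",(2*r).round(4),"sd",sd.round(4))
E
python3 look.py w2
```

```text
2.6 [ 0.6738 -0.1388  0.319 ] [ 6.592e-01  7.520e-01 -3.000e-04 -1.300e-03] [-0.17  0.48  0.49  1.12 -0.22  1.59  0.4 ]
(175.2280731201172, 185.61402893066406) [ 0.5457 -0.215 ] d 0.0899 sd 0.0006
(252.82643127441406, 156.75042724609375) [ 0.6779 -0.1432] d 0.0593 sd 0.0005
(112.6381607055664, 117.6151351928711) [ 0.4354 -0.1083] d 0.0602 sd 0.0006
```

Run:
```python
from bench import *
from h import *
s=read_state();inc(s,[.6779,-.1432,.0095],np.radians(7.4))
```

```text
turn [-0.0004 -0.0017  0.004 ] shift [-0.0068  0.0029  0.3108] dist 0.311
```

Request:
play_rows:
  increments: "0 -0.0017 0.004 -0.003 0.002 0.045 1; 0 -0.0017 0.004 -0.007 0.003 0.09 1; 0 -0.0017 0.004 -0.007 0.003 0.135 1; 0 -0.0017 0.004 -0.007 0.003 0.18 1; 0 -0.0017 0.004 -0.007 0.003 0.22 1; 0 -0.0017 0.004 -0.007 0.003 0.255 1; 0 -0.0017 0.004 -0.007 0.003 0.275 1; 0 -0.0017 0.004 -0.007 0.003 0.28 1"

```text
time: 3.45
ee_pos: [0.6778, -0.1424, 0.0387]
eef_rot: [0.659, 0.752, -0.001, -0.001]
ft_force: [-0.5, 0.7, -0.0]
width: 0.0869
grip_force: 0.0
```

Run:
```python
from bench import *
from h import *
s=read_state();print(s["time"],s["ee_pos"]);inc(s,[.6779,-.1432,.0095],np.radians(7.4))
```

```text
3.45 [ 0.67776935 -0.14241896  0.03869598]
turn [-0.0023 -0.0007  0.0017] shift [-0.0008  0.0001  0.0292] dist 0.029
```

Request:
play_rows:
  increments: "0 0 0 -0.001 0 0.015 1; 0 0 0 -0.001 0 0.025 1; 0 0 0 -0.001 0 0.029 1; 0 0 0 -0.001 0 0.029 0.6; 0 0 0 -0.001 0 0.029 0.5; 0 0 0 -0.001 0 0.029 0.5; 0 0 0 -0.001 0 0.029 0.5; 0 0 0 -0.001 0 0.029 0.5"
  grip_force: 12

```text
time: 4.25
ee_pos: [0.6786, -0.1475, 0.012]
eef_rot: [0.661, 0.751, -0.0, 0.001]
ft_force: [0.1, 0.6, 2.1]
width: 0.0592
grip_force: 12.0
```

Run:
```python
from bench import *
from h import *
s=read_state();print(s["time"],s["ee_pos"],s["eef_rot"],s["ft_force"],s["torque"],s["joint_positions"])
c=camera("wrist");s=read_state();print(s["ee_pos"],s["eef_rot"],s["width"])
cv2.imwrite("pics/w3.png",c["color"][:,:,::-1])
```

```text
4.25 [ 0.67858436 -0.1474854   0.01197491] [ 6.60848606e-01  7.50518650e-01 -3.17428544e-04  8.80040900e-04] [0.13266273 0.57813269 2.08010621] [-0.05062216  0.08967511  0.05358445] [-0.14270631  0.68665726  0.41855476  1.47761312 -0.30166317  1.04029318
  0.4713719 ]
[ 0.67857537 -0.14750613  0.01195979] [ 6.60854273e-01  7.50513663e-01 -3.36291952e-04  8.70393533e-04] 0.059023509609559356
```

View pics/w3.png

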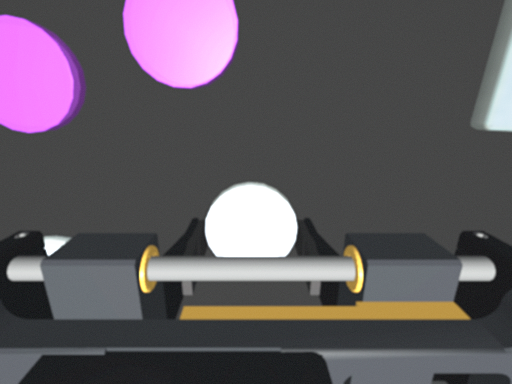

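The picture shows the dish between the fingertips, centred at about (251,229) and gripped on its diameter. I'll check its offset in the tool frame.

```bash
cat > off.py <<'E'
import sys
from bench import *
from h import *
h=float(sys.argv[1]) # lid top relative to TCP, up
s=read_state();c=camera("wrist");img=c["color"]
m=(img.min(2)>200).astype(np.uint8);m[252:]=0;m[:,:195]=0;m[:,310:]=0
k=max(cv2.findContours(m,cv2.RETR_EXTERNAL,cv2.CHAIN_APPROX_NONE)[0],key=cv2.contourArea).reshape(-1,2)
k=k[k[:,1]<248]
P=rays(c,k,-h,c["mount"]);x,r=circ(P);print("dish in tool",x.round(4),"d",2*r,"sd",np.std(np.linalg.norm(P-x,axis=1)))
print(s["time"],s["ee_pos"].round(4),s["eef_rot"].round(4),"w",s["width"],"F",s["ft_force"].round(2),s["grip_force"])
E
python3 off.py 0.004
```

```text
dish in tool [0.0048 0.0006] d 0.05927905819801275 sd 0.00034523013667389174
4.3 [ 0.6786 -0.1475  0.012 ] [ 6.609e-01  7.505e-01 -3.000e-04  9.000e-04] w 0.059023509609559356 F [-0.97  0.09  1.43] 12.000226825475693
```

Request:
play_rows:
  increments: "0 0 0 0 0 0 0.85; 0 0 0 0 0 0 0.85; 0 0 0 0.003 0 0.0015 0.85; 0 0 0 0.005 0 0.003 0.85; 0 0 0 0.005 0 0.003 0.85; 0 0 0 0.005 0 0.003 0.85; 0 0 0 0.005 0 0.003 0.85; 0 0 0 0.005 0 0.003 0.85"

```text
time: 5.15
ee_pos: [0.6777, -0.1426, 0.0086]
eef_rot: [0.661, 0.75, -0.001, 0.001]
ft_force: [-0.4, 0.0, 0.2]
width: 0.074
grip_force: 0.0
```

```bash
python3 off.py 0.006
```

```text
dish in tool [-0.0003  0.0008] d 0.059482762366656325 sd 0.0003316648398773282
5.15 [ 0.6777 -0.1426  0.0086] [ 6.609e-01  7.505e-01 -6.000e-04  7.000e-04] w 0.07398239577545494 F [-0.4   0.04  0.24] 0.0
```

Centred at TCP height 8.6 mm. Now I grip and lift.

Request:
play_rows:
  increments: "0 0 0 0 0 0 0.5; 0 0 0 0 0 0 0.5; 0 0 0 0 0 0 0.5; 0 0 0 0 0 0 0.5; 0 0 0 0 0 -0.01 0.5; 0 0 0 0 0 -0.03 0.5; 0 0 0 0 0 -0.06 0.5; 0 0 0 0 0 -0.06 0.5"
  grip_force: 12

```text
time: 6.0
ee_pos: [0.6802, -0.1432, 0.0739]
eef_rot: [0.661, 0.75, 0.001, 0.004]
ft_force: [0.5, 0.3, 0.0]
width: 0.0596
grip_force: 12.0
```

```bash
python3 off.py 0.0074
```

```text
dish in tool [0.0002 0.0006] d 0.058727400338232774 sd 0.00032082135077009564
6.0 [ 0.6802 -0.1432  0.0739] [0.6609 0.7505 0.0014 0.0036] w 0.059559022021023665 F [0.54 0.29 0.02] 11.999911218881607
```

Request:
play_rows:
  increments: "0 0 0 0 0 -0.045 0.5; 0 0 0 0.01 0 -0.09 0.5; 0 0 0 0.035 0 -0.13 0.5; 0 0 0 0.07 0 -0.16 0.5; 0 0 0 0.11 -0.001 -0.175 0.5; 0 0 0 0.15 -0.003 -0.175 0.5; 0 0 0 0.19 -0.005 -0.175 0.5; 0 0 0 0.22 -0.006 -0.175 0.5"

```text
time: 6.85
ee_pos: [0.6428, 0.0786, 0.2427]
eef_rot: [0.66, 0.751, -0.001, -0.0]
ft_force: [0.2, 0.5, -0.4]
width: 0.0592
grip_force: 12.0
```

```bash
python3 off.py 0.0074
python3 - <<'E'
from bench import *
from h import *
s=read_state();inc(s,[.639,.116,.21],np.radians(7.4))
E
```

```text
dish in tool [0.1205 0.0008] d 0.04401350562533255 sd 0.007572851772561503
6.85 [0.6428 0.0786 0.2427] [ 6.599e-01  7.513e-01 -5.000e-04 -1.000e-04] w 0.05923790876472225 F [ 0.17  0.54 -0.38] 11.999406516551971
turn [-0.0013 -0.0023  0.006 ] shift [0.0314 0.0011 0.0325] dist 0.045
```

Request:
play_rows:
  increments: "0 0 0.003 0.015 0 0.005 0.5; 0 0 0.006 0.028 0.001 0.01 0.5; 0 -0.002 0.006 0.031 0.001 0.02 0.5; 0 -0.002 0.006 0.031 0.001 0.03 0.5; 0 -0.002 0.006 0.031 0.001 0.032 0.5; 0 -0.002 0.006 0.031 0.001 0.032 0.5"

```text
time: 7.5
ee_pos: [0.6407, 0.105, 0.2104]
eef_rot: [0.664, 0.748, -0.002, 0.001]
ft_force: [-0.5, -0.6, 0.0]
width: 0.0594
grip_force: 12.0
```

Run:
```python
from bench import *
from h import *
s=read_state();inc(s,[.639,.116,.1775],np.radians(7.4));c=camera("wrist")
print(s["ee_pos"],s["eef_rot"])
cv2.imwrite("pics/w4.png",cv2.resize(c["color"][130:290,150:350,::-1],None,fx=3.5,fy=3.5,interpolation=cv2.INTER_CUBIC));np.savez("w4.npz",M=wristM(c,s),**c)
```

```text
turn [-0.0012  0.0043 -0.0096] shift [ 0.0113 -0.0004  0.0328] dist 0.035
[0.6407422  0.10497731 0.21035247] [ 0.66360391  0.74808083 -0.00184585  0.00122984]
```

View pics/w4.png

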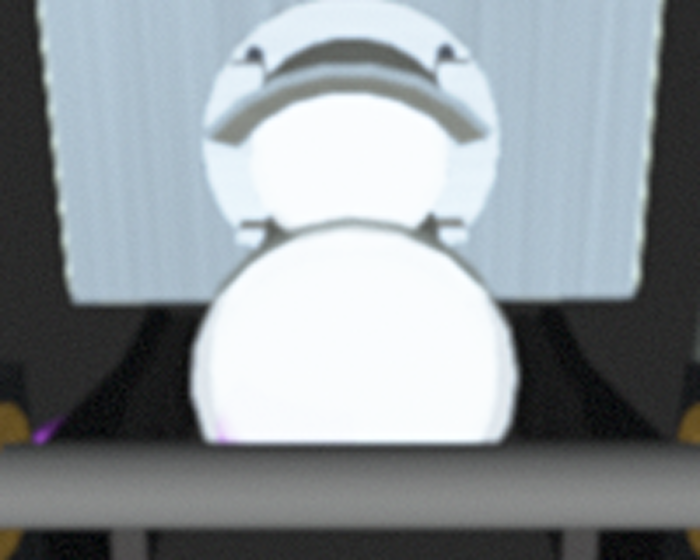

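The dish hangs at (355,375) in the crop, below and in front of the mouth, and the flange is centred near (350,140). I'll re-measure the tube against the tool from this pose.

Run:
```python
from h import *
c=np.load("w4.npz");M=c["M"]
raw=lambda p:(np.asarray(p,float)+.5)/3.5-.5+[150,130]
for n,p,z in(("flange",[(350,0),(203,140),(498,140),(225,65),(475,65),(262,25),(440,25)],.083),):
    x,r=circ(rays(c,raw(p),z,M));print(n,x,2*r)
C=rays(c,raw([(207,137),(492,133)]),.178,M);print(C,C.mean(0),np.linalg.norm(C[0]-C[1]))
v=C[1]-C[0];print("yaw",np.degrees(np.arctan2(v[1],v[0])), "axis est",C.mean(0)+np.array([.129,-.992])*np.sqrt(.038**2-.0205**2*1.0)*0+np.array([.129,-.992])*.0247)
D=raw([(352,222),(192,378),(518,378),(205,325),(503,325),(240,270),(465,270),(300,232),(408,232),(203,425),(508,425)])
x,r=circ(rays(c,D,-.0074,c["mount"]));print("dish in tool",x,2*r)
```

```text
flange [0.6389606  0.11470519] 0.0937539823509502
[[0.60603301 0.13702878]
 [0.6660408  0.14516664]] [0.63603691 0.14109771] 0.060557078763535
yaw 7.722956240405265 axis est [0.63922321 0.11659531]
dish in tool [-0.00023116  0.00077913] 0.0594363747061517
```

Request:
play_rows:
  increments: "0 0 -0.005 0.006 -0.001 0 0.5; 0 0.004 -0.009 0.011 -0.001 0 0.5; 0 0.004 -0.009 0.011 -0.001 0.005 0.5; 0 0.004 -0.009 0.011 -0.001 0.01 0.5; 0 0.004 -0.009 0.011 -0.001 0.015 0.5; 0 0.004 -0.009 0.011 -0.001 0.015 0.5; 0 0.004 -0.009 0.011 -0.001 0.015 0.5; 0 0.004 -0.009 0.011 -0.001 0.015 0.5"

```text
time: 8.35
ee_pos: [0.6387, 0.1169, 0.1963]
eef_rot: [0.66, 0.752, 0.0, -0.0]
ft_force: [0.1, -0.1, -0.3]
width: 0.0596
grip_force: 12.0
```

```bash
cat > to.py <<'E'
import sys
from bench import *
from h import *
s=read_state();print(s["time"],s["ee_pos"].round(4),s["eef_rot"].round(4),"F",s["ft_force"].round(1),"w",s["width"].round(4))
inc(s,[float(v) for v in sys.argv[1:4]],np.radians(7.4))
E
python3 to.py .6385 .1157 .111
```

```text
Traceback (most recent call last):
  File "to.py", line 4, in <module>
    s=read_state();print(s["time"],s["ee_pos"].round(4),s["eef_rot"].round(4),"F",s["ft_force"].round(1),"w",s["width"].round(4))
                                                                                                             ^^^^^^^^^^^^^^^^
AttributeError: 'float' object has no attribute 'round'
```

Request:
play_rows:
  increments: "0 0 0 -0.001 0 0.005 0.5; 0 0 0 -0.001 0 0.01 0.5; 0 0 0 -0.001 0 0.015 0.5; 0 0 0 -0.001 0 0.02 0.5; 0 0 0 -0.001 0 0.025 0.5; 0 0 0 -0.001 0 0.03 0.5; 0 0 0 -0.001 0 0.03 0.5; 0 0 0 -0.001 0 0.03 0.5"

```text
time: 9.15
ee_pos: [0.6387, 0.116, 0.166]
eef_rot: [0.66, 0.752, 0.0, -0.0]
ft_force: [-0.4, -0.4, 0.2]
width: 0.0597
grip_force: 12.0
```

```bash
sed -i 's/s\["width"\].round(4)/round(s["width"],4)/' to.py; python3 to.py .6385 .1157 .111
```

```text
9.15 [0.6387 0.116  0.166 ] [ 6.597e-01  7.516e-01  1.000e-04 -1.000e-04] F [-0.4 -0.4  0.2] w 0.0597
turn [-0.0001 -0.0003  0.0009] shift [-0.0003 -0.0002  0.055 ] dist 0.055
```

Request:
play_rows:
  increments: "0 0 0 0 0 0.007 0.5; 0 0 0 0 0 0.014 0.5; 0 0 0 0 0 0.021 0.5; 0 0 0 0 0 0.028 0.5; 0 0 0 0 0 0.035 0.5; 0 0 0 0 0 0.041 0.5; 0 0 0 0 0 0.045 0.5; 0 0 0 0 0 0.045 0.5"

```text
time: 9.95
ee_pos: [0.6384, 0.116, 0.1204]
eef_rot: [0.66, 0.752, -0.0, -0.0]
ft_force: [-0.2, 0.5, -0.0]
width: 0.0593
grip_force: 12.0
```

```bash
python3 to.py .6385 .1157 .111
```

```text
9.95 [0.6384 0.116  0.1204] [ 6.597e-01  7.516e-01 -3.000e-04 -4.000e-04] F [-0.2  0.5 -0. ] w 0.0593
turn [-0.0009 -0.0002  0.0009] shift [-0.0003  0.0001  0.0094] dist 0.009
```

Request:
play_rows:
  increments: "0 0 0 0 0 0.003 0.5; 0 0 0 0 0 0.006 0.5; 0 0 0 0 0 0.008 0.5; 0 0 0 0 0 0.01 0.5; 0 0 0 0 0 0.0105 0.5; 0 0 0 0 0 0.0105 0.5"

```text
time: 10.55
ee_pos: [0.6387, 0.116, 0.1105]
eef_rot: [0.66, 0.752, 0.0, -0.0]
ft_force: [0.4, -0.0, -0.2]
width: 0.0593
grip_force: 12.0
```

```bash
python3 to.py .6385 .1157 .111
```

```text
10.55 [0.6387 0.116  0.1105] [ 6.597e-01  7.516e-01  1.000e-04 -2.000e-04] F [ 0.4 -0.  -0.2] w 0.0593
turn [-0.     -0.0004  0.0009] shift [-0.0003 -0.0002 -0.0005] dist 0.001
```

Request:
play_rows:
  increments: "0 0 0 0 0 0.001 0.5; 0 0 0 0 0 0.001 0.5; 0 0 0 0 0 0.001 0.56; 0 0 0 0 0 0.001 0.8; 0 0 0 0 0 0.001 0.85; 0 0 0 0 0 0.001 0.85; 0 0 0 0 0 0.001 0.85; 0 0 0 0 0 0.001 0.85"

```text
time: 11.35
ee_pos: [0.6387, 0.116, 0.1096]
eef_rot: [0.66, 0.752, 0.0, -0.0]
ft_force: [-0.5, 0.6, -0.1]
width: 0.074
grip_force: 0.0
```

Request:
play_rows:
  increments: "0 0 0 0 0 -0.02 0.85; 0 0 0 0 0 -0.06 0.85; 0 0 0 0 0 -0.105 0.85; 0 0 0 0 0 -0.15 0.85; 0 0 0 0 0 -0.19 0.85; 0 0 0 0 0 -0.21 0.85; 0 0 0 0 0 -0.21 0.85; 0 0 0 0 0 -0.21 0.85"

```text
time: 12.15
ee_pos: [0.6387, 0.1159, 0.3192]
eef_rot: [0.66, 0.752, 0.0, -0.0]
ft_force: [0.3, 0.7, -1.8]
width: 0.0741
grip_force: 0.0
```

```bash
python3 look.py w5 .115;python3 - <<'E'
from h import *
c=np.load("w5.npz");cv2.imwrite("pics/w5z.png",cv2.resize(c["color"][90:240,160:340,::-1],None,fx=3,fy=3,interpolation=cv2.INTER_CUBIC))
E
```

```text
12.15 [0.6387 0.1159 0.3192] [ 6.597e-01  7.515e-01  1.000e-04 -2.000e-04] [-0.55  0.37  0.42  1.25 -0.15  1.55 -0.02]
(186.1666717529297, 303.5) [ 0.5651 -0.1267] d 0.0686 sd 0.0031
```

View pics/w5z.png

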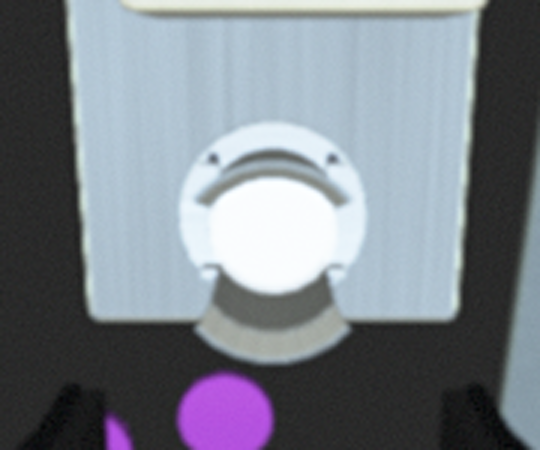

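The top lid now sits concentric and level in the tube at (273,235) in the crop. Next is the second dish.

Request:
play_rows:
  increments: "0 0 0 -0.02 -0.02 0 0.9; 0 0 0 -0.05 -0.055 0 1; 0 0 0 -0.08 -0.09 0 1; 0 0 0 -0.11 -0.125 0 1; 0 0 0 -0.14 -0.16 0 1; 0 0 0 -0.17 -0.195 0 1; 0 0 0 -0.193 -0.225 0 1; 0 0 0 -0.196 -0.231 0 1"

```text
time: 13.0
ee_pos: [0.4322, -0.1118, 0.3187]
eef_rot: [0.662, 0.75, 0.0, -0.001]
ft_force: [0.7, 0.5, -0.9]
width: 0.087
grip_force: 0.0
```

Request:
play_rows:
  increments: "0 0 0 0 0 0.01 1; 0 0 0 0 0 0.02 1; 0 0 0 0 0 0.02 1"

```text
time: 13.3
ee_pos: [0.4348, -0.107, 0.297]
eef_rot: [0.659, 0.752, -0.001, -0.001]
ft_force: [0.0, 0.8, -1.0]
width: 0.0868
grip_force: 0.0
```

```bash
python3 look.py w6; python3 to.py .4354 -.1083 .0095
```

```text
13.3 [ 0.4348 -0.107   0.297 ] [ 0.6589  0.7522 -0.0014 -0.0014] [-0.43 -0.14  0.52  1.8   0.07  1.47  0.21]
(250.6005096435547, 156.47109985351562) [ 0.4342 -0.1081] d 0.0587 sd 0.0005
13.35 [ 0.4351 -0.1073  0.2979] [ 0.659   0.7521 -0.0011 -0.001 ] F [-0.5 -0.1 -0.2] w 0.087
turn [-0.003  -0.      0.0026] shift [-0.0011  0.0011  0.2884] dist 0.288
```

Request:
play_rows:
  increments: "-0.003 0 0.003 -0.001 0 0.045 1; -0.003 0 0.003 -0.001 0 0.09 1; -0.003 0 0.003 -0.001 0 0.135 1; -0.003 0 0.003 -0.001 0 0.18 1; -0.003 0 0.003 -0.001 0 0.22 1; -0.003 0 0.003 -0.001 0 0.25 1; -0.003 0 0.003 -0.001 0 0.26 1; -0.003 0 0.003 -0.001 0 0.26 1"

```text
time: 14.15
ee_pos: [0.4347, -0.109, 0.0387]
eef_rot: [0.661, 0.751, 0.0, 0.0]
ft_force: [-0.3, -0.6, 1.0]
width: 0.0868
grip_force: 0.0
```

Request:
play_rows:
  increments: "0 0 0 0 0 0.012 1; 0 0 0 0 0 0.022 1; 0 0 0 0 0 0.026 1; 0 0 0 0 0 0.026 1; 0 0 0 0 0 0.026 1"

```text
time: 14.65
ee_pos: [0.4355, -0.1093, 0.0138]
eef_rot: [0.661, 0.75, 0.001, 0.001]
ft_force: [-0.5, -0.1, 0.5]
width: 0.0867
grip_force: 0.0
```

```bash
python3 off.py 0.006; python3 to.py .4345 -.1083 .0087
```

```text
dish in tool [ 0.0041 -0.0011] d 0.05795974051391832 sd 0.00036690208822922563
14.65 [ 0.4355 -0.1093  0.0138] [0.6609 0.7505 0.0014 0.001 ] w 0.08672202622811817 F [-0.53 -0.06  0.49] 0.0
14.7 [ 0.4356 -0.1093  0.0139] [0.6608 0.7505 0.0015 0.0011] F [ 0.1 -0.3  0.6] w 0.0867
turn [ 0.0036 -0.0004 -0.0022] shift [ 0.0011 -0.001   0.0052] dist 0.005
```

Request:
play_rows:
  increments: "0.0036 0 -0.002 0.0015 -0.001 0.003 1; 0.0036 0 -0.002 0.0015 -0.001 0.005 0.85; 0.0036 0 -0.002 0.0015 -0.001 0.005 0.85; 0.0036 0 -0.002 0.0015 -0.001 0.005 0.85; 0.0036 0 -0.002 0.0015 -0.001 0.005 0.85"

```text
time: 15.2
ee_pos: [0.4342, -0.1079, 0.0085]
eef_rot: [0.66, 0.751, -0.0, -0.0]
ft_force: [-0.2, -0.2, -0.9]
width: 0.0743
grip_force: 0.0
```

```bash
python3 off.py 0.0072; python3 to.py .4345 -.1083 .0087
```

```text
dish in tool [0.001  0.0001] d 0.05908081939896161 sd 0.0003878585362547776
15.2 [ 0.4342 -0.1079  0.0085] [ 6.601e-01  7.512e-01 -1.000e-04 -3.000e-04] w 0.07432807550874214 F [-0.17 -0.19 -0.92] 0.0
15.25 [ 0.4342 -0.1079  0.0085] [ 6.601e-01  7.512e-01 -1.000e-04 -3.000e-04] F [-1.   0.1 -0.2] w 0.0743
turn [-0.0005 -0.0004 -0.0002] shift [-0.0004  0.0003 -0.0002] dist 0.001
```

Good. I grip, lift straight up to about 0.24 m and go to the magazine.

Request:
play_rows:
  increments: "0 0 0 0 0 0 0.5; 0 0 0 0 0 0 0.5; 0 0 0 0 0 0 0.5; 0 0 0 0 0 0 0.5; 0 0 0 0 0 -0.01 0.5; 0 0 0 0 0 -0.04 0.5; 0 0 0 0 0 -0.08 0.5; 0 0 0 0 0 -0.12 0.5"
  grip_force: 12

```text
time: 16.05
ee_pos: [0.4336, -0.1083, 0.1304]
eef_rot: [0.66, 0.751, -0.0, -0.0]
ft_force: [1.2, -0.8, 0.9]
width: 0.0592
grip_force: 12.0
```

Request:
play_rows:
  increments: "0 0 0 0 0 -0.045 0.5; 0 0 0 0.01 0.01 -0.09 0.5; 0 0 0 0.03 0.035 -0.12 0.5; 0 0 0 0.055 0.065 -0.12 0.5; 0 0 0 0.085 0.1 -0.12 0.5; 0 0 0 0.115 0.135 -0.12 0.5; 0 0 0 0.14 0.165 -0.12 0.5; 0 0 0 0.14 0.165 -0.12 0.5"

```text
time: 16.85
ee_pos: [0.5813, 0.0575, 0.2477]
eef_rot: [0.658, 0.753, -0.001, -0.001]
ft_force: [-0.4, -1.0, -1.0]
width: 0.0594
grip_force: 12.0
```

```bash
python3 off.py 0.0075; python3 to.py .6385 .1157 .215
```

```text
dish in tool [0.0015 0.0013] d 0.05532186341177955 sd 0.00044063248623225275
16.85 [0.5813 0.0575 0.2477] [ 6.577e-01  7.533e-01 -5.000e-04 -6.000e-04] w 0.05944038429336801 F [-0.39 -0.98 -0.97] 12.00035735964775
16.9 [0.5803 0.0543 0.248 ] [ 6.588e-01  7.523e-01 -9.000e-04 -4.000e-04] F [ 0.2 -0.   0.6] w 0.0595
turn [-0.0019  0.0007  0.0031] shift [0.0532 0.0658 0.0329] dist 0.091
```

```bash
python3 off.py 0.0075
python3 - <<'E'
from bench import *
from h import *
c=camera("wrist");g=c["color"].min(2)
for r in(190,205,220,235,248):print(r,[int(v) for v in g[r,190:315:3]])
print([int(v) for v in g[150:256:3,251]])
cv2.imwrite("pics/w7.png",cv2.resize(c["color"][130:290,150:350,::-1],None,fx=3.5,fy=3.5,interpolation=cv2.INTER_CUBIC))
E
```

```text
dish in tool [0.0014 0.0012] d 0.05546173915626415 sd 0.0005092931182901922
16.9 [0.5803 0.0543 0.248 ] [ 6.588e-01  7.523e-01 -9.000e-04 -4.000e-04] w 0.05954165029874478 F [ 0.25 -0.01  0.55] 11.999795883893967
190 [41, 37, 40, 41, 39, 37, 45, 42, 39, 40, 36, 40, 39, 38, 40, 38, 39, 55, 79, 88, 87, 89, 74, 65, 55, 39, 41, 38, 39, 40, 39, 40, 42, 38, 39, 39, 40, 39, 39, 39, 40, 40]
205 [42, 38, 38, 39, 39, 42, 43, 36, 39, 86, 183, 245, 246, 245, 246, 248, 248, 248, 249, 249, 249, 249, 249, 246, 247, 247, 245, 240, 237, 237, 216, 119, 84, 39, 40, 42, 40, 34, 39, 37, 37, 38]
220 [36, 7, 9, 29, 29, 49, 126, 219, 240, 246, 248, 248, 248, 248, 247, 249, 250, 249, 249, 249, 249, 249, 248, 248, 248, 248, 248, 249, 248, 248, 248, 248, 244, 231, 207, 62, 29, 27, 21, 12, 15, 42]
235 [10, 25, 26, 22, 17, 179, 192, 243, 247, 248, 248, 248, 248, 248, 248, 249, 249, 249, 249, 249, 249, 249, 249, 249, 249, 249, 249, 249, 249, 249, 249, 250, 250, 249, 229, 223, 82, 17, 25, 27, 19, 16]
248 [20, 20, 17, 23, 19, 42, 212, 225, 246, 248, 249, 249, 249, 249, 249, 249, 249, 249, 249, 249, 249, 249, 249, 249, 249, 249, 249, 249, 249, 249, 249, 249, 248, 242, 222, 169, 22, 19, 27, 18, 21, 23]
[165, 165, 166, 165, 165, 167, 165, 178, 105, 38, 37, 36, 35, 52, 131, 230, 246, 247, 249, 249, 249, 249, 249, 249, 249, 249, 249, 249, 249, 249, 249, 249, 249, 249, 249, 235]
```

View pics/w7.png

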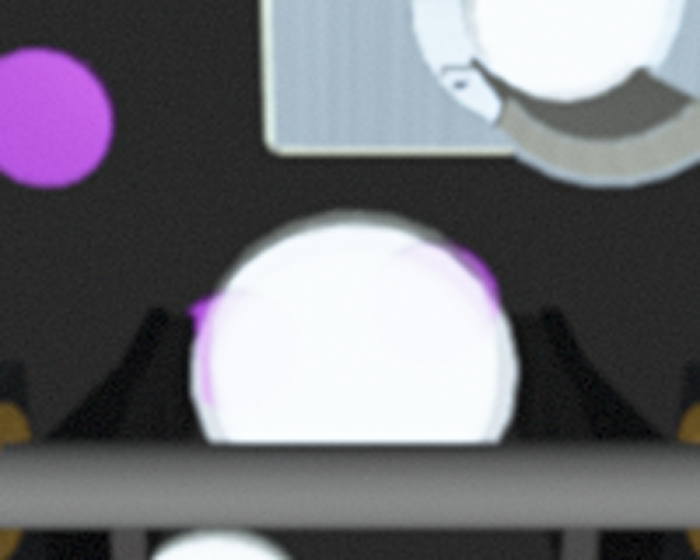

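The held dish's outer rim spans (192..518) in the crop, the same as the first dish. The small diameter came only from its clear rim over the dark background. I continue with a +1.5 mm tool-x offset.

Request:
play_rows:
  increments: "-0.002 0.001 0.003 0.015 0.02 0 0.5; -0.002 0.001 0.003 0.032 0.04 0 0.5; -0.002 0.001 0.003 0.045 0.058 0 0.5; -0.002 0.001 0.003 0.051 0.065 0.01 0.5; -0.002 0.001 0.003 0.052 0.066 0.03 0.5; -0.002 0.001 0.003 0.052 0.066 0.035 0.5; -0.002 0.001 0.003 0.052 0.066 0.035 0.5; -0.002 0.001 0.003 0.052 0.066 0.035 0.5"

```text
time: 17.8
ee_pos: [0.6386, 0.1112, 0.2144]
eef_rot: [0.662, 0.75, 0.001, 0.0]
ft_force: [0.0, -1.1, 1.3]
width: 0.0594
grip_force: 12.0
```

```bash
python3 to.py .6387 .1143 .18
```

```text
17.8 [0.6386 0.1112 0.2144] [6.616e-01 7.498e-01 1.300e-03 2.000e-04] F [ 0.  -1.1  1.3] w 0.0594
turn [ 0.0023 -0.0014 -0.0043] shift [0.003  0.0004 0.0344] dist 0.035
```

Request:
play_rows:
  increments: "0.002 -0.001 -0.004 0.003 0 0.003 0.5; 0.002 -0.001 -0.004 0.003 0 0.006 0.5; 0.002 -0.001 -0.004 0.003 0 0.01 0.5; 0.002 -0.001 -0.004 0.003 0 0.014 0.5; 0.002 -0.001 -0.004 0.003 0 0.018 0.5; 0.002 -0.001 -0.004 0.003 0 0.018 0.5; 0.002 -0.001 -0.004 0.003 0 0.018 0.5"

```text
time: 18.5
ee_pos: [0.6382, 0.1151, 0.1953]
eef_rot: [0.66, 0.752, -0.0, -0.0]
ft_force: [0.0, -0.8, -0.1]
width: 0.0592
grip_force: 12.0
```

```bash
python3 to.py .6387 .1143 .1255
```

```text
18.5 [0.6382 0.1151 0.1953] [ 6.597e-01  7.515e-01 -2.000e-04 -4.000e-04] F [ 0.  -0.8 -0.1] w 0.0592
turn [-0.0008 -0.0003  0.0008] shift [-0.0009  0.0004  0.0698] dist 0.07
```

Request:
play_rows:
  increments: "0 0 0 -0.001 0 0.005 0.5; 0 0 0 -0.001 0 0.011 0.5; 0 0 0 -0.001 0 0.017 0.5; 0 0 0 -0.001 0 0.023 0.5; 0 0 0 -0.001 0 0.03 0.5; 0 0 0 -0.001 0 0.037 0.5; 0 0 0 -0.001 0 0.042 0.5; 0 0 0 -0.001 0 0.042 0.5"

```text
time: 19.3
ee_pos: [0.6379, 0.1141, 0.1524]
eef_rot: [0.66, 0.752, -0.001, -0.001]
ft_force: [0.4, -0.3, -1.1]
width: 0.0595
grip_force: 12.0
```

```bash
python3 to.py .6387 .1143 .125
```

```text
19.3 [0.6379 0.1141 0.1524] [ 6.597e-01  7.516e-01 -7.000e-04 -7.000e-04] F [ 0.4 -0.3 -1.1] w 0.0595
turn [-0.002  -0.0001  0.0009] shift [0.     0.0009 0.0274] dist 0.027
```

Request:
play_rows:
  increments: "-0.001 0 0 0 0.0007 0.005 0.5; -0.001 0 0 0 0.0007 0.01 0.5; -0.001 0 0 0 0.0007 0.015 0.5; -0.001 0 0 0 0.0007 0.02 0.5; -0.001 0 0 0 0.0007 0.023 0.5; -0.001 0 0 0 0.0007 0.026 0.5; -0.001 0 0 0 0.0007 0.027 0.5; -0.001 0 0 0 0.0007 0.027 0.5"

```text
time: 20.1
ee_pos: [0.639, 0.1143, 0.1263]
eef_rot: [0.66, 0.752, 0.0, -0.0]
ft_force: [-0.4, 0.5, 1.3]
width: 0.0591
grip_force: 12.0
```

```bash
python3 to.py .6387 .1143 .125
```

```text
20.1 [0.639  0.1143 0.1263] [ 6.597e-01  7.515e-01  2.000e-04 -0.000e+00] F [-0.4  0.5  1.3] w 0.0591
turn [ 0.0003 -0.0003  0.0008] shift [ 0.0001 -0.0003  0.0013] dist 0.001
```

Request:
play_rows:
  increments: "0 0 0 0 0 0.001 0.5; 0 0 0 0 0 0.002 0.5; 0 0 0 0 0 0.002 0.56; 0 0 0 0 0 0.002 0.8; 0 0 0 0 0 0.002 0.85; 0 0 0 0 0 0.002 0.85; 0 0 0 0 0 0.002 0.85; 0 0 0 0 0 0.002 0.85"

```text
time: 20.9
ee_pos: [0.6391, 0.1143, 0.1245]
eef_rot: [0.66, 0.752, 0.0, 0.0]
ft_force: [-0.6, 0.6, 0.7]
width: 0.0736
grip_force: 0.0
```

Request:
play_rows:
  increments: "0 0 0 0 0 -0.02 0.85; 0 0 0 0 0 -0.06 0.85; 0 0 0 0 0 -0.105 0.85; 0 0 0 0 0 -0.15 0.85; 0 0 0 0 0 -0.18 0.85; 0 0 0 0 0 -0.195 0.85; 0 0 0 0 0 -0.195 0.85; 0 0 0 0 0 -0.195 0.85"

```text
time: 21.7
ee_pos: [0.6388, 0.1142, 0.3186]
eef_rot: [0.66, 0.752, 0.0, -0.0]
ft_force: [1.0, -0.3, -0.2]
width: 0.0739
grip_force: 0.0
```

Run:
```python
from bench import *
from h import *
s=read_state();c=camera("wrist");M=wristM(c,s);im=c["color"]
print(s["ee_pos"],s["width"])
m=(im.min(2)>243).astype(np.uint8);m[:125]=0;m[195:]=0;m[:,:215]=0;m[:,290:]=0
k=max(cv2.findContours(m,cv2.RETR_EXTERNAL,cv2.CHAIN_APPROX_NONE)[0],key=cv2.contourArea).reshape(-1,2)
print(k.min(0),k.max(0))
for z in(.115,.131):
    P=rays(c,k,z,M);x,r=circ(P);print(z,x.round(4),2*r,np.std(np.linalg.norm(P-x,axis=1)))
inc(s,[.375,-.278,.319],np.radians(7.4))
```

```text
[0.63884444 0.11420794 0.31856458] 0.07389957235927269
[230 149] [272 188]
0.115 [0.64   0.1115] 0.05680933172944134 0.0010197468830275228
0.131 [0.6396 0.1151] 0.05432494280878665 0.0009751512544407578
turn [-0.0002 -0.0003  0.0008] shift [-0.3547 -0.3124 -0.0005] dist 0.473
```

Stack top measures (0.6396, 0.1151) at 0.131 m, which is where it should be. Now the follower.

Request:
play_rows:
  increments: "0 0 0 -0.02 -0.018 0 0.7; 0 0 0 -0.052 -0.046 0 0.7; 0 0 0 -0.086 -0.076 0 0.7; 0 0 0 -0.12 -0.106 0 0.7; 0 0 0 -0.154 -0.136 0 0.7; 0 0 0 -0.188 -0.166 0 0.7; 0 0 0 -0.222 -0.196 0 0.7; 0 0 0 -0.256 -0.225 0 0.7"

```text
time: 22.55
ee_pos: [0.4472, -0.1698, 0.3179]
eef_rot: [0.66, 0.752, -0.0, -0.001]
ft_force: [1.1, -0.2, -0.7]
width: 0.0612
grip_force: 0.0
```

Request:
play_rows:
  increments: "0 0 0 -0.03 -0.026 0 0.7; 0 0 0 -0.06 -0.053 0 0.7; 0 0 0 -0.085 -0.075 0 0.7; 0 0 0 -0.098 -0.087 0 0.7; 0 0 0 -0.098 -0.087 0 0.7; 0 0 0 -0.098 -0.087 0 0.7"

```text
time: 23.15
ee_pos: [0.3755, -0.2765, 0.3183]
eef_rot: [0.66, 0.752, 0.0, -0.001]
ft_force: [-0.0, -0.2, 0.4]
width: 0.0607
grip_force: 0.0
```

```bash
python3 look.py w8
python3 - <<'E'
from h import *
c=np.load("w8.npz");cv2.imwrite("pics/w8z.png",cv2.resize(c["color"][100:260,150:350,::-1],None,fx=3.5,fy=3.5,interpolation=cv2.INTER_CUBIC))
E
```

```text
23.15 [ 0.3755 -0.2765  0.3183] [ 6.596e-01  7.516e-01  2.000e-04 -6.000e-04] [-0.28 -0.13  0.75  1.73  0.09  1.51  0.59]
(333.6119384765625, 220.9253692626953) [ 0.5475 -0.3823] d 0.0363 sd 0.0006
(249.3478240966797, 154.3478240966797) [ 0.3736 -0.2776] d 0.0588 sd 0.0005
(353.50762939453125, 131.06488037109375) [ 0.5441 -0.2155] d 0.0909 sd 0.0005
```

View pics/w8z.png

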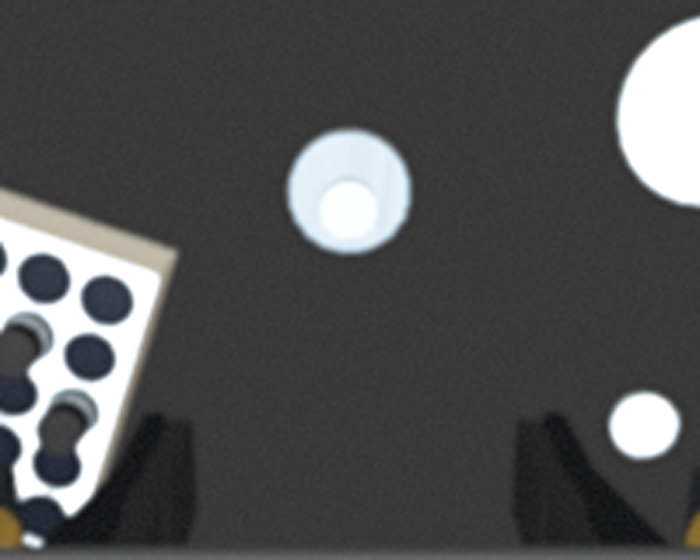

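The follower stands upright, disc at (349,191) and knob at (349,210) in the crop. A tube rack's corner is at (178,250), so I check its height against the gripper body.

```bash
python3 - <<'E'
from h import *
c=np.load("scene0.npz");b=rays(c,(104,238),0)[0];print("rack bottom corner",b)
for z in(.04,.05,.06,.07,.08,.09):print(z,np.linalg.norm(rays(c,(102,201),z)[0]-b).round(4))
c=np.load("w8.npz");raw=lambda p:(np.asarray(p,float)+.5)/3.5-.5+[150,100]
print("knob",rays(c,raw((349,210)),.062,c["M"]),"disc",rays(c,raw((349.5,191)),.016,c["M"]))
print("rack corner at z.06",rays(c,raw((165,272)),.06,c["M"]))
E
python3 to.py .3737 -.2777 .045
```

```text
rack bottom corner [ 0.28504955 -0.3242908 ]
0.04 0.0971
0.05 0.082
0.06 0.0671
0.07 0.0523
0.08 0.0378
0.09 0.0244
knob [[ 0.37383073 -0.27743063]] disc [[ 0.37373069 -0.27680088]]
rack corner at z.06 [[ 0.29293621 -0.31789522]]
23.2 [ 0.3759 -0.2761  0.3184] [ 6.591e-01  7.520e-01  1.000e-04 -6.000e-04] F [ 1.   0.2 -0.2] w 0.0611
turn [-0.0006 -0.001   0.0023] shift [-0.0016 -0.0022  0.2734] dist 0.273
```

Run:
```python
from h import *
c=np.load("top0.npz");w=np.load("w8.npz");raw=lambda p:(np.asarray(p,float)+.5)/3.5-.5+[150,100]
g=c["color"][280:334,352:382].astype(int).min(2);
for r in(4,6,8,10,14,20):print(280+r,g[r].tolist())
for z in(.03,.04,.05,.06,.07,.08,.09):
    print(z,rays(c,(367.5,287),z)[0].round(4),rays(w,raw((163,272)),z,w["M"])[0].round(4))
```

```text
284 [44, 45, 44, 44, 49, 42, 47, 44, 43, 40, 101, 95, 89, 76, 58, 52, 26, 21, 17, 23, 33, 35, 40, 40, 43, 43, 44, 44, 45, 46]
286 [46, 46, 46, 43, 43, 43, 44, 44, 39, 55, 110, 117, 117, 113, 114, 97, 239, 245, 241, 236, 239, 242, 213, 203, 130, 86, 37, 17, 19, 25]
288 [47, 47, 47, 42, 46, 45, 42, 46, 40, 90, 114, 116, 112, 114, 105, 129, 236, 240, 236, 238, 243, 248, 252, 254, 255, 255, 253, 243, 243, 235]
290 [45, 45, 43, 42, 48, 48, 40, 45, 35, 105, 115, 112, 113, 112, 100, 171, 235, 241, 247, 221, 141, 65, 34, 34, 34, 50, 124, 192, 243, 242]
294 [44, 48, 46, 48, 44, 41, 46, 41, 68, 109, 112, 113, 112, 109, 89, 230, 248, 210, 106, 42, 52, 56, 51, 54, 55, 52, 56, 53, 36, 113]
300 [47, 45, 46, 47, 43, 50, 38, 56, 110, 116, 113, 115, 109, 93, 210, 237, 236, 238, 245, 207, 128, 48, 37, 43, 46, 41, 30, 76, 224, 246]
0.03 [ 0.2794 -0.3274] [ 0.2868 -0.3267]
0.04 [ 0.2801 -0.3244] [ 0.2885 -0.3238]
0.05 [ 0.2808 -0.3214] [ 0.2903 -0.3209]
0.06 [ 0.2814 -0.3184] [ 0.292 -0.318]
0.07 [ 0.2821 -0.3155] [ 0.2938 -0.3151]
0.08 [ 0.2828 -0.3125] [ 0.2955 -0.3122]
0.09 [ 0.2834 -0.3095] [ 0.2973 -0.3093]
```

The side face's apparent width in the top view puts the rack at about 50 mm high, so the gripper body at 115 mm clears it. I go down on the knob.

Request:
play_rows:
  increments: "0 -0.001 0.002 -0.002 -0.002 0.045 0.7; 0 -0.001 0.002 -0.002 -0.002 0.09 0.7; 0 -0.001 0.002 -0.002 -0.002 0.135 0.7; 0 -0.001 0.002 -0.002 -0.002 0.175 0.7; 0 -0.001 0.002 -0.002 -0.002 0.205 0.7; 0 -0.001 0.002 -0.002 -0.002 0.225 0.7; 0 -0.001 0.002 -0.002 -0.002 0.23 0.7; 0 -0.001 0.002 -0.002 -0.002 0.23 0.7"

```text
time: 24.0
ee_pos: [0.3739, -0.2786, 0.0887]
eef_rot: [0.66, 0.751, -0.001, -0.0]
ft_force: [0.6, -0.2, 0.4]
width: 0.0607
grip_force: 0.0
```

```bash
python3 to.py .3737 -.2775 .045
```

```text
24.0 [ 0.3739 -0.2786  0.0887] [ 6.600e-01  7.513e-01 -6.000e-04 -4.000e-04] F [ 0.6 -0.2  0.4] w 0.0607
turn [-0.0014  0.0003  0.0001] shift [0.0011 0.     0.0437] dist 0.044
```

Request:
play_rows:
  increments: "-0.001 0 0 0.001 0 0.015 0.7; -0.001 0 0 0.001 0 0.03 0.7; -0.001 0 0 0.001 0 0.04 0.7; -0.001 0 0 0.001 0 0.044 0.7; -0.001 0 0 0.001 0 0.044 0.7; -0.001 0 0 0.001 0 0.044 0.7; -0.001 0 0 0.001 0 0.044 0.7"

```text
time: 24.7
ee_pos: [0.3742, -0.2786, 0.0458]
eef_rot: [0.66, 0.751, 0.001, 0.001]
ft_force: [0.2, 0.2, -0.5]
width: 0.0609
grip_force: 0.0
```

```bash
python3 to.py .3737 -.2775 .045
```

```text
24.7 [ 0.3742 -0.2786  0.0458] [6.604e-01 7.509e-01 6.000e-04 1.100e-03] F [ 0.2  0.2 -0.5] w 0.0609
turn [ 0.0024  0.0009 -0.0012] shift [ 0.0011 -0.0003  0.0008] dist 0.001
```

Request:
play_rows:
  increments: "0.002 0.001 -0.001 0.001 0 0.001 0.7; 0.002 0.001 -0.001 0.001 0 0.001 0.4; 0.002 0.001 -0.001 0.001 0 0.001 0.2; 0.002 0.001 -0.001 0.001 0 0.001 0.1; 0.002 0.001 -0.001 0.001 0 0.001 0.1; 0.002 0.001 -0.001 0.001 0 0.001 0.1; 0.002 0.001 -0.001 0.001 0 0.001 0.1; 0.002 0.001 -0.001 0.001 0 0.001 0.1"
  grip_force: 40

```text
time: 25.5
ee_pos: [0.3735, -0.2774, 0.0441]
eef_rot: [0.66, 0.751, -0.0, -0.0]
ft_force: [-0.5, -0.2, -0.6]
width: 0.0246
grip_force: 40.0
```

Request:
play_rows:
  increments: "0 0 0 0 0 -0.005 0.1; 0 0 0 0 0 -0.02 0.1; 0 0 0 0 0 -0.05 0.1; 0 0 0 0 0 -0.09 0.1; 0 0 0 0 0 -0.13 0.1; 0 0 0 0 0 -0.17 0.1; 0 0 0 0 0 -0.2 0.1; 0 0 0 0 0 -0.22 0.1"

```text
time: 26.3
ee_pos: [0.3739, -0.2779, 0.2666]
eef_rot: [0.66, 0.751, 0.001, 0.001]
ft_force: [0.3, 0.2, -4.4]
width: 0.0251
grip_force: 40.0
```

```bash
python3 to.py .6387 .1155 .265
```

```text
26.3 [ 0.3739 -0.2779  0.2666] [6.603e-01 7.510e-01 7.000e-04 7.000e-04] F [ 0.3  0.2 -4.4] w 0.0251
turn [ 0.002   0.0001 -0.0007] shift [0.3562 0.3131 0.0022] dist 0.474
```

Request:
play_rows:
  increments: "0 0 0 0.015 0.013 0 0.1; 0 0 0 0.04 0.035 0 0.1; 0 0 0 0.07 0.061 0 0.1; 0 0 0 0.1 0.088 0 0.1; 0 0 0 0.13 0.114 0 0.1; 0 0 0 0.16 0.14 0 0.1; 0 0 0 0.19 0.167 0 0.1; 0 0 0 0.22 0.193 0 0.1"

```text
time: 27.1
ee_pos: [0.5373, -0.0331, 0.2641]
eef_rot: [0.66, 0.751, -0.0, -0.0]
ft_force: [0.6, -0.1, -3.1]
width: 0.0244
grip_force: 40.0
```

Request:
play_rows:
  increments: "0 0 0 0.03 0.026 0 0.1; 0 0 0 0.06 0.053 0 0.1; 0 0 0 0.09 0.08 0 0.1; 0 0 0 0.115 0.101 0 0.1; 0 0 0 0.13 0.115 0 0.1; 0 0 0 0.136 0.12 0 0.1; 0 0 0 0.136 0.12 0 0.1; 0 0 0 0.136 0.12 0 0.1"

```text
time: 27.9
ee_pos: [0.638, 0.1142, 0.2642]
eef_rot: [0.661, 0.751, -0.0, -0.0]
ft_force: [0.3, -0.4, -2.9]
width: 0.0247
grip_force: 40.0
```

```bash
python3 to.py .6387 .1155 .24
```

```text
27.9 [0.638  0.1142 0.2642] [ 6.607e-01  7.507e-01 -5.000e-04 -1.000e-04] F [ 0.3 -0.4 -2.9] w 0.0247
turn [-0.0009  0.0004 -0.0018] shift [0.0012 0.0009 0.0242] dist 0.024
```

Request:
play_rows:
  increments: "0 0 -0.002 0.001 0.001 0 0.1; 0 0 -0.002 0.0012 0.001 0.005 0.1; 0 0 -0.002 0.0012 0.001 0.01 0.1; 0 0 -0.002 0.0012 0.001 0.015 0.1; 0 0 -0.002 0.0012 0.001 0.02 0.1; 0 0 -0.002 0.0012 0.001 0.025 0.1; 0 0 -0.002 0.0012 0.001 0.025 0.1; 0 0 -0.002 0.0012 0.001 0.025 0.1"

```text
time: 28.7
ee_pos: [0.6391, 0.1172, 0.239]
eef_rot: [0.659, 0.752, -0.0, -0.0]
ft_force: [0.0, 0.2, -3.1]
width: 0.0247
grip_force: 40.0
```

```bash
python3 to.py .6387 .1155 .176
```

```text
28.7 [0.6391 0.1172 0.239 ] [ 6.593e-01  7.519e-01 -2.000e-04 -4.000e-04] F [ 0.   0.2 -3.1] w 0.0247
turn [-0.0007 -0.0004  0.0019] shift [-0.0016 -0.0006  0.063 ] dist 0.063
```

Request:
play_rows:
  increments: "0 0 0.002 -0.001 0 0 0.1; 0 0 0.002 -0.0015 -0.0005 0.004 0.1; 0 0 0.002 -0.0015 -0.0005 0.009 0.1; 0 0 0.002 -0.0015 -0.0005 0.014 0.1; 0 0 0.002 -0.0015 -0.0005 0.019 0.1; 0 0 0.002 -0.0015 -0.0005 0.024 0.1; 0 0 0.002 -0.0015 -0.0005 0.024 0.1; 0 0 0.002 -0.0015 -0.0005 0.024 0.1"

```text
time: 29.5
ee_pos: [0.6388, 0.1156, 0.215]
eef_rot: [0.66, 0.751, -0.0, -0.0]
ft_force: [-0.6, -0.7, -3.3]
width: 0.025
grip_force: 40.0
```

```bash
python3 to.py .6387 .1155 .176
```

```text
29.5 [0.6388 0.1156 0.215 ] [ 6.601e-01  7.512e-01 -2.000e-04 -4.000e-04] F [-0.6 -0.7 -3.3] w 0.025
turn [-0.0008 -0.0003 -0.0001] shift [-0.0001 -0.0001  0.039 ] dist 0.039
```

Request:
play_rows:
  increments: "0 0 0 0 0 0.005 0.1; 0 0 0 0 0 0.01 0.1; 0 0 0 0 0 0.015 0.1; 0 0 0 0 0 0.02 0.1; 0 0 0 0 0 0.025 0.1; 0 0 0 0 0 0.029 0.1; 0 0 0 0 0 0.031 0.1; 0 0 0 0 0 0.031 0.1"

```text
time: 30.3
ee_pos: [0.6387, 0.1156, 0.1838]
eef_rot: [0.66, 0.751, -0.0, -0.0]
ft_force: [-0.1, 0.2, -2.7]
width: 0.0247
grip_force: 40.0
```

```bash
python3 to.py .6387 .1155 .176
```

```text
30.3 [0.6387 0.1156 0.1838] [ 6.601e-01  7.512e-01 -3.000e-04 -5.000e-04] F [-0.1  0.2 -2.7] w 0.0247
turn [-0.001  -0.0003 -0.0002] shift [-0.0001 -0.      0.0078] dist 0.008
```

Request:
play_rows:
  increments: "0 0 0 0 0 0.003 0.1; 0 0 0 0 0 0.005 0.1; 0 0 0 0 0 0.007 0.1; 0 0 0 0 0 0.008 0.1; 0 0 0 0 0 0.008 0.1"

```text
time: 30.8
ee_pos: [0.6388, 0.1157, 0.1759]
eef_rot: [0.66, 0.751, -0.0, -0.0]
ft_force: [-0.2, 0.6, -3.4]
width: 0.0248
grip_force: 40.0
```

Request:
play_rows:
  increments: "0 0 0 0 0 0.0005 0.1; 0 0 0 0 0 0.001 0.1; 0 0 0 0 0 0.001 0.1"

```text
time: 31.1
ee_pos: [0.6389, 0.1156, 0.1752]
eef_rot: [0.66, 0.751, -0.0, -0.0]
ft_force: [0.4, 0.3, -2.7]
width: 0.0248
grip_force: 40.0
```

Request:
play_rows:
  increments: "0 0 0 0 0 0.0005 0.1; 0 0 0 0 0 0.001 0.1; 0 0 0 0 0 0.001 0.1"

```text
time: 31.4
ee_pos: [0.6392, 0.1157, 0.1751]
eef_rot: [0.66, 0.751, 0.0, -0.0]
ft_force: [-2.2, -0.9, 5.1]
width: 0.0249
grip_force: 40.0
```

Contact is felt at the expected height, so I release and back off.

Request:
play_rows:
  increments: "0 0 0 0 0 -0.0005 0.1; 0 0 0 0 0 -0.0005 0.35; 0 0 0 0 0 -0.0005 0.55; 0 0 0 0 0 -0.0005 0.55; 0 0 0 0 0 -0.0005 0.55; 0 0 0 0 0 -0.0005 0.55"

```text
time: 32.0
ee_pos: [0.6388, 0.1156, 0.1745]
eef_rot: [0.66, 0.751, -0.0, -0.0]
ft_force: [1.0, 0.1, 0.1]
width: 0.0465
grip_force: 0.0
```

Request:
play_rows:
  increments: "0 0 0 0 0 -0.01 0.55; 0 0 0 0 0 -0.03 0.55; 0 0 0 0 0 -0.06 0.55; 0 0 0 0 0 -0.1 0.55; 0 0 0 0 0 -0.14 0.55; 0 0 0 0 0 -0.16 0.55; 0 0 0 0 0 -0.16 0.55; 0 0 0 0 0 -0.16 0.55"

```text
time: 32.8
ee_pos: [0.639, 0.1155, 0.3348]
eef_rot: [0.66, 0.751, 0.0, -0.0]
ft_force: [-0.5, -0.1, -0.3]
width: 0.0482
grip_force: 0.0
```

Run:
```python
from bench import *
from h import *
s=read_state();c=camera("wrist");M=wristM(c,s);im=c["color"]
cw=np.linalg.inv(M)
def px(p):
    q=cw@np.r_[p,1];return np.array([c["fx"]*q[0]/q[2]+c["cx"],c["fy"]*q[1]/q[2]+c["cy"]])
ex=px([.639,.1157,.193]);print("expected knob px",ex, s["ee_pos"],s["width"],s["ft_force"])
g=im.min(2);x0,y0=(ex-35).astype(int);m=(g[y0:y0+70,x0:x0+70]>245).astype(np.uint8)
for k in cv2.findContours(m,cv2.RETR_EXTERNAL,cv2.CHAIN_APPROX_NONE)[0]:
    if cv2.contourArea(k)>80:
        p=k.reshape(-1,2)+[x0,y0];P=rays(c,p,.193,M);x,r=circ(P);print(cv2.contourArea(k),p.mean(0),x.round(4),2*r,np.std(np.linalg.norm(P-x,axis=1)).round(4))
cv2.imwrite("pics/end.png",cv2.resize(im[y0-30:y0+110,x0-50:x0+120,::-1],None,fx=4,fy=4,interpolation=cv2.INTER_CUBIC))
```

```text
expected knob px [250.26180993 177.58309564] [0.6389782  0.11551727 0.33484451] 0.048230206950710536 [-0.53802094 -0.08949371 -0.25614861]
```

Run:
```python
from bench import *
from h import *
s=read_state();c=camera("wrist");M=wristM(c,s);g=c["color"].min(2)
for r in range(158,200,4):print(r,[int(v) for v in g[r,224:280:2]])
for t in(200,215,225,235):
    m=(g[150:205,215:290]>t).astype(np.uint8)
    for k in cv2.findContours(m,cv2.RETR_EXTERNAL,cv2.CHAIN_APPROX_NONE)[0]:
        if 80<cv2.contourArea(k)<1200:
            P=rays(c,k.reshape(-1,2)+[215,150],.193,M);x,r=circ(P);print(t,cv2.contourArea(k),x.round(4),2*r,np.std(np.linalg.norm(P-x,axis=1)).round(4))
```

```text
158 [234, 234, 235, 226, 175, 179, 177, 178, 181, 179, 181, 179, 180, 178, 171, 171, 174, 173, 178, 180, 180, 172, 170, 184, 229, 232, 230, 232]
162 [234, 233, 232, 200, 175, 178, 178, 178, 178, 179, 181, 179, 178, 176, 169, 173, 174, 175, 180, 179, 176, 168, 177, 180, 210, 233, 231, 232]
166 [236, 236, 228, 179, 176, 180, 177, 176, 178, 180, 176, 165, 134, 124, 126, 141, 160, 172, 181, 183, 172, 172, 177, 180, 182, 225, 235, 234]
170 [223, 237, 232, 183, 176, 177, 176, 175, 175, 165, 187, 225, 232, 233, 232, 230, 223, 185, 167, 179, 171, 172, 179, 176, 186, 228, 234, 222]
174 [179, 226, 224, 176, 178, 176, 177, 175, 175, 221, 230, 230, 231, 230, 229, 230, 231, 230, 213, 171, 167, 173, 179, 177, 186, 228, 222, 183]
178 [172, 175, 214, 226, 186, 175, 176, 171, 194, 228, 228, 229, 231, 229, 230, 231, 230, 228, 226, 188, 170, 177, 178, 191, 222, 203, 174, 176]
182 [175, 173, 175, 169, 147, 149, 174, 175, 178, 220, 228, 229, 230, 229, 229, 230, 229, 228, 215, 172, 169, 176, 154, 157, 175, 176, 173, 176]
186 [173, 174, 176, 162, 108, 95, 112, 147, 171, 180, 197, 225, 231, 230, 229, 230, 2
[... 260 characters left out ...]
2, 98, 100, 101, 99, 104, 115, 132, 155, 165, 166, 165, 164, 164, 151, 102, 87]
198 [36, 39, 82, 141, 166, 166, 165, 162, 164, 169, 166, 166, 167, 169, 165, 168, 168, 165, 169, 166, 164, 163, 168, 168, 124, 62, 37, 41]
200 310.5 [0.6393 0.1151] 0.023751986294614072 0.0003
200 154.0 [0.6628 0.1354] 0.023564859102659267 0.0046
200 157.0 [0.6111 0.1283] 0.023742624921639238 0.0046
215 276.5 [0.6391 0.1152] 0.022424323086360547 0.0003
215 121.5 [0.6647 0.1379] 0.019252027309603292 0.0036
215 125.5 [0.6082 0.1308] 0.01902472578506592 0.0035
225 252.0 [0.6392 0.1154] 0.021430342415944503 0.0004
225 90.0 [0.6647 0.1384] 0.01807220734257686 0.0035
225 96.5 [0.6077 0.1307] 0.017846167537301155 0.0035
```

The knob is centred at (0.639, 0.115), right on the tube's axis, and it is round and upright at the expected height. The arm is clear of everything, so I hand in.

```bash
python3 -c "
from bench import *
print(close_job())"
```

```text
the job is handed in; nothing more can be done
None
```

I lowered both loose 60 mm dishes onto the last one in the magazine, set the follower knob-up on top, and handed the job in at about 33 s; the last wrist-camera image puts the knob about 1 mm from the tube's axis, but no verdict came back.

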